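# Pack a plaster mould in its cradle and click the clamp on

### The job

The plaster mould in the grey cradle has a gap between it and the clamp block: fill that gap snugly, without forcing, with the two wooden packers whose thicknesses add up to it, both standing upright, right down on the table, side by side, in line with the block and about centred along it. Then turn the black clamp dial exactly three clicks clockwise and let go. Leave the other studio things undisturbed.

Things in the scene. Friction and masses are not known exactly. Their poses are not given: they have to be found in the camera images.
- cradle: Fixed, rigid mould cradle. Origin: on the table, middle of the clamp block's inner face; +y points from it across the gap to the mould, x along the face. Clamp block: x -60 to 60, y 0 to -110, 30 mm high, carrying the dial. Steel side rail, 30 mm high, from x = 75 on. The gap's floor is the table; its upper edges (block and mould) are rounded, 6 mm radius.
- cradle_cheek (a point): Middle of the cradle's far cheek, inner face, at table height: cradle x = 0, y = 200 mm; cheek 45 mm high. The mould in the cradle abuts it. Gap width = 200 mm less that mould's length; the right two packers leave 3 mm of play in all. Axes as the cradle's.
- mould_long: Fixed flat plaster mould, 163 mm long, 120 wide, 30 high, round terracotta relief on top (to 46 mm). Origin: on the table, middle of the end that meets the far cheek; it runs 163 mm along its -y. One of the three moulds, it varies which, lies in the cradle (origin at cradle x 0, y 200); the others are parked at cradle x = 165 mm, y = 45 or 215. Gap if this one is in: 37 mm.
- mould_mid: Fixed flat plaster mould, 147 mm long, 120 wide, 30 high, round terracotta relief on top (to 46 mm). Origin: on the table, middle of the end that meets the far cheek; it runs 147 mm along its -y. One of the three moulds, it varies which, lies in the cradle (origin at cradle x 0, y 200); the others are parked at cradle x = 165 mm, y = 45 or 215. Gap if this one is in: 53 mm.
- mould_short: Fixed flat plaster mould, 141 mm long, 120 wide, 30 high, round terracotta relief on top (to 46 mm). Origin: on the table, middle of the end that meets the far cheek; it runs 141 mm along its -y. One of the three moulds, it varies which, lies in the cradle (origin at cradle x 0, y 200); the others are parked at cradle x = 165 mm, y = 45 or 215. Gap if this one is in: 59 mm.
- packer_a_mid (a point): Loose wooden packer, 14 mm thick (its y), about 50 g, standing on the table. Foot 110 mm long (x), 35 mm high; centred on it a grip tab 45 mm wide (x), 50 mm high, equally thick; total height 85 mm. Point: its centre, 42.5 mm above its underside (tab from 7.5 mm below to 42.5 mm above it). The four packers stand right of the cradle in any order.
- packer_b_mid (a point): Loose wooden packer, 20 mm thick (its y), about 74 g, standing on the table. Foot 110 mm long (x), 35 mm high; centred on it a grip tab 45 mm wide (x), 50 mm high, equally thick; total height 85 mm. Point: its centre, 42.5 mm above its underside (tab from 7.5 mm below to 42.5 mm above it). The four packers stand right of the cradle in any order.
- packer_c_mid (a point): Loose wooden packer, 30 mm thick (its y), about 114 g, standing on the table. Foot 110 mm long (x), 35 mm high; centred on it a grip tab 45 mm wide (x), 50 mm high, equally thick; total height 85 mm. Point: its centre, 42.5 mm above its underside (tab from 7.5 mm below to 42.5 mm above it). The four packers stand right of the cradle in any order.
- packer_d_mid (a point): Loose wooden packer, 42 mm thick (its y), about 162 g, standing on the table. Foot 110 mm long (x), 35 mm high; centred on it a grip tab 45 mm wide (x), 50 mm high, equally thick; total height 85 mm. Point: its centre, 42.5 mm above its underside (tab from 7.5 mm below to 42.5 mm above it). The four packers stand right of the cradle in any order.
- dial (a joint): Clamp dial angle in rad: 0 at the start (at its stop, bar along cradle y), growing as it turns clockwise seen from above. It has a click (detent notch) every 0.4 rad and settles in the nearest notch when let go; six clicks to the end stop at 2.4. A click takes about 0.1 N m.
- dial_grip (a point): Middle of the dial's grip bar, on the vertical axis of the dial, 60 mm above the table (cradle x = 0, y = -65 mm). Black bar 50 mm long (along its own y, which is cradle y at the start), 14 mm wide (x) and 42 mm high, top at 80 mm above the table, above a disc 60 mm across with its top at 38 mm. It turns with the dial.
- bottle: Glass bottle, 68 mm across, 220 mm high, bystander. Origin on its underside, z up.
- clay_head: Small clay head, 80 mm across, 110 mm high, bystander. Origin on its underside, z up.
- slip_bowl: Terracotta bowl, 100 mm across, 50 mm high, bystander. Origin on its underside, z up.
- brick: Perforated terracotta brick 110 x 75 x 90 mm, bystander. Origin on its underside, z up.
- spatula: Spatula 190 mm long lying on the table, bystander. Origin on its underside, z up.
- brush: Brush 180 mm long lying on the table, bystander. Origin on its underside, z up.

How it is judged:
On the way, in this order (a step that is already met when the one before it is completed fails the run):
1. the two packers that fill the gap stand in it, fully down, while the dial is still at its start (((x of mould_long in the frame of cradle below 0.05 m and x of packer_a_mid in the frame of cradle between -0.02 and 0.02 m and y of packer_a_mid in the frame of cradle between 0 and 0.06 m and height (world z) of each of packer_a_mid, packer_b_mid below 0.0465 m and angle between each of packer_a_mid, packer_b_mid's own z axis and vertical below 0.12 rad and angle between the x axis of each of packer_a_mid, packer_b_mid and the x axis of cradle, either way round below 0.12 rad and x of packer_b_mid in the frame of cradle between -0.02 and 0.02 m and y of packer_b_mid in the frame of cradle between 0 and 0.06 m) or (x of mould_mid in the frame of cradle below 0.05 m and x of packer_b_mid in the frame of cradle between -0.02 and 0.02 m and y of packer_b_mid in the frame of cradle between 0 and 0.06 m and height (world z) of each of packer_b_mid, packer_c_mid below 0.0465 m and angle between each of packer_b_mid, packer_c_mid's own z axis and vertical below 0.12 rad and angle between the x axis of each of packer_b_mid, packer_c_mid and the x axis of cradle, either way round below 0.12 rad and x of packer_c_mid in the frame of cradle between -0.02 and 0.02 m and y of packer_c_mid in the frame of cradle between 0 and 0.06 m) or (x of mould_short in the frame of cradle below 0.05 m and x of packer_a_mid in the frame of cradle between -0.02 and 0.02 m and y of packer_a_mid in the frame of cradle between 0 and 0.06 m and height (world z) of each of packer_a_mid, packer_d_mid below 0.0465 m and angle between each of packer_a_mid, packer_d_mid's own z axis and vertical below 0.12 rad and angle between the x axis of each of packer_a_mid, packer_d_mid and the x axis of cradle, either way round below 0.12 rad and x of packer_d_mid in the frame of cradle between -0.02 and 0.02 m and y of packer_d_mid in the frame of cradle between 0 and 0.06 m)) and value of joint dial below 0.25 rad), for 0.2 s.
2. the dial is at its third click (value of joint dial between 1.08 and 1.32 rad), for 0.2 s.
At the end, for the whole second after the job is handed in: The two packers that together fill the gap stand in it, in either order, fully down (within 4 mm), upright and in line with the cradle (within 0.12 rad), centred within 20 mm along the block; the dial rests at its third click (1.2 rad, within 0.12); nothing moves (all of step 2 and ((x of mould_long in the frame of cradle below 0.05 m and x of packer_a_mid in the frame of cradle between -0.02 and 0.02 m and y of packer_a_mid in the frame of cradle between 0 and 0.06 m and height (world z) of each of packer_a_mid, packer_b_mid below 0.0465 m and angle between each of packer_a_mid, packer_b_mid's own z axis and vertical below 0.12 rad and angle between the x axis of each of packer_a_mid, packer_b_mid and the x axis of cradle, either way round below 0.12 rad and x of packer_b_mid in the frame of cradle between -0.02 and 0.02 m and y of packer_b_mid in the frame of cradle between 0 and 0.06 m) or (x of mould_mid in the frame of cradle below 0.05 m and x of packer_b_mid in the frame of cradle between -0.02 and 0.02 m and y of packer_b_mid in the frame of cradle between 0 and 0.06 m and height (world z) of each of packer_b_mid, packer_c_mid below 0.0465 m and angle between each of packer_b_mid, packer_c_mid's own z axis and vertical below 0.12 rad and angle between the x axis of each of packer_b_mid, packer_c_mid and the x axis of cradle, either way round below 0.12 rad and x of packer_c_mid in the frame of cradle between -0.02 and 0.02 m and y of packer_c_mid in the frame of cradle between 0 and 0.06 m) or (x of mould_short in the frame of cradle below 0.05 m and x of packer_a_mid in the frame of cradle between -0.02 and 0.02 m and y of packer_a_mid in the frame of cradle between 0 and 0.06 m and height (world z) of each of packer_a_mid, packer_d_mid below 0.0465 m and angle between each of packer_a_mid, packer_d_mid's own z axis and vertical below 0.12 rad and angle between the x axis of each of packer_a_mid, packer_d_mid and the x axis of cradle, either way round below 0.12 rad and x of packer_d_mid in the frame of cradle between -0.02 and 0.02 m and y of packer_d_mid in the frame of cradle between 0 and 0.06 m)) and linear speed of each of packer_a, packer_b, packer_c, packer_d below 0.02 m/s and velocity of joint dial between -0.05 and 0.05 rad/s); the robot touches nothing.
It fails at once if the bottle, clay head, bowl, brick, spatula or brush is pushed over 30 mm away or tipped over (distance of any of bottle, clay_head, slip_bowl, brick, spatula, brush from where it was at the start of the episode above 0.03 m or angle between any of bottle, clay_head, slip_bowl, brick, spatula, brush's own z axis and vertical above 0.6 rad).
It fails at once if a packer is forced: pressed against the cradle with over 30 N, or anything pressed against a plaster mould with over 30 N (contact force between any of packer_a, packer_b, packer_c, packer_d and cradle above 30 N or contact force between any of mould_long, mould_mid, mould_short and anything else above 30 N).
It also fails if it takes over 72 s, if anything falls off the work surface, if the arm or the gripper's body presses on something with over 40 N, if the wrist force passes 120 N, or if a joint passes its speed limit or range.

### The arm

A 6-joint arm with a two-finger parallel gripper is mounted at the origin on the work surface. World frame = base frame: x ahead of the robot, y to its left, z up, the work surface at z = 0. Lengths are in m, angles in rad, forces in N, time in s.
With the tool pointing down it reaches from about 0.225 to 0.875 m from the base axis. Payload 3.4 kg.
Tool frame: the origin (TCP) lies at the very end of the fingers, on their centre line; the grasp point (between the pads) lies 19 mm behind it (manip.pinch_z is the distance from the TCP to the grasp point, in m); z points along the fingers, y is the line along which they close (so a half turn about z gives the same grasp; the last joint's range is limited). The gripper opens to 85 mm and grips with 20 to 120 N. Pads are 22 mm wide; open, the fingers measure 114 mm over their backs; the gripper's body (76 mm by 85 mm) begins 54 mm behind the grasp point. The pads swing forward as they close: fully open they stand 13 mm farther back than shut.
Start: joints at [-1.309, 0.276, 1.505, -0, 1.361, -0.121], TCP at [0.215, -0.533, 0.231] pointing down, gripper open.
Joint ranges: [-2.89, 2.89], [-0.75, 2.08], [0.22, 2.7], [-1.18, 4.32], [0.11, 2.71], [-2.7, 2.7]. Speed limits (rad/s): [2.57, 2.57, 3.14, 3.14, 3.14, 3.14].

### API

Orientations are given as a unit quaternion [w, x, y, z].
In Python, from rig import manip gives the robot as it stands. The module is installed in compiled form; this text tells all that it offers.
- The arm moves only by the shell command python3 -m jog 'ROWS' [FORCE]. ROWS is JSON, a list of rows, each an object of numbers: "dx", "dy", "dz": the shift along the tool's x, y, z each as a share of 25 cm, from -1 to 1; "ax", "ay", "az": the turn, a rotation vector about the tool's x, y, z each as a share of 90 degrees, from -1 to 1; "grip": the opening, from -1 (shut) to 1 (fully open), so that 0 is half open. A call has 1 to 5 rows; each row is the pose to reach, as a shift and turn from the pose commanded when the call began, along the tool's axes at that moment; what a row does not reach only later rows make up. A row lasts 1/12 s, in which the tool goes at most 41.7 mm and 7.16 degrees, less where a joint would pass 70% of its speed; a pose out of reach is approached as far as the arm can. A call with a number of a shift or a turn outside -1 to 1 is refused whole. A call with a gripper value outside its range is refused whole. The fingers move at their own pace and stop on an object; FORCE is the grip in N (left out, the last holds). Time passes only in rows, so rows that repeat a pose let the fingers close. It gives the time, the measured TCP pose, the force, the opening and the grip force at its end, in the units of the state.
- manip.get_state(): the state, without advancing time (a new reading comes with each control period).
- manip.get_image(name): name is "side" or "top" or "wrist"; returns a dict with "img" (384x512x3 uint8, red, green, blue), "mtx" (3x3 intrinsics, pixels), "world_to_cam" (4x4, takes a point from world to camera coordinates); the wrist camera has in their place "T_tool_cam" (4x4, takes a point from camera to tool coordinates, whose origin is the TCP and whose axes are the flange's). Camera axes: x right, y down, z forward; pixel columns grow to the right and rows downward; lengths in m; the calibration is good to about 2 mm. A picture is of the moment at which its call begins: read the wrist's pose just before it. There is no depth.
- manip.sign_off(): hands the job in; it is judged then, once.
The state is a dict: "clock": time; "qpos": joint angles; "qd": joint speeds; "effort": joint torques, N m; "position": TCP position; "ee_rot": TCP orientation; "contact_force": force on the tool from outside, world axes, zero at the start; "moment": the same for the moment, N m; "width": finger opening in m; "gripper_force": force on a finger pad.
Only numpy, scipy, OpenCV 4.12 (cv2) and the standard library are available. Lean on these libraries where they do the work, as an engineer would, in place of code of your own. Each camera call takes 0.05 s, during which the arm holds its last target. There are 200 camera calls.

## Working session

There is one attempt and no reset: what is moved stays moved. The work goes in short steps, Python scripts to look and compute and a shell command to move; the robot and the scene stay as the last step left them, time stands still between calls to the robot, and variables do not carry over. Pictures are saved under pics/ and viewed, at most 10 in all, crops included, and the job is handed in when it is done.

```bash
mkdir -p pics; python3 - <<'E'
from rig import manip
import cv2,numpy as np
s=manip.get_state();print(s['clock'],s['position'],s['ee_rot'],s['width'])
for n in("top","side"):
    d=manip.get_image(n);cv2.imwrite(f"pics/{n}0.png",cv2.resize(d["img"][:,:,::-1],(800,600),interpolation=cv2.INTER_CUBIC))
    np.savez(f"{n}.npz",**{k:d[k] for k in("mtx","world_to_cam","img")});print(d["mtx"].round(1).tolist(),d["world_to_cam"].round(3).tolist())
E
```

```text
0.0 [ 0.21463831 -0.53286249  0.23043299] [-9.24171671e-04  9.81736658e-01  1.90242676e-01 -6.25791485e-05] 0.08541046182366267
[[489.0, 0.0, 254.9], [0.0, 489.0, 185.8], [0.0, 0.0, 1.0]] [[-0.026, -1.0, 0.011, 0.037], [-0.998, 0.025, -0.053, 0.569], [0.052, -0.012, -0.999, 1.825], [0.0, 0.0, 0.0, 1.0]]
[[478.3, 0.0, 249.1], [0.0, 478.3, 195.4], [0.0, 0.0, 1.0]] [[-0.983, -0.186, 0.006, 0.534], [-0.102, 0.515, -0.851, 0.083], [0.155, -0.837, -0.525, 1.64], [0.0, 0.0, 0.0, 1.0]]
```

View pics/top0.png

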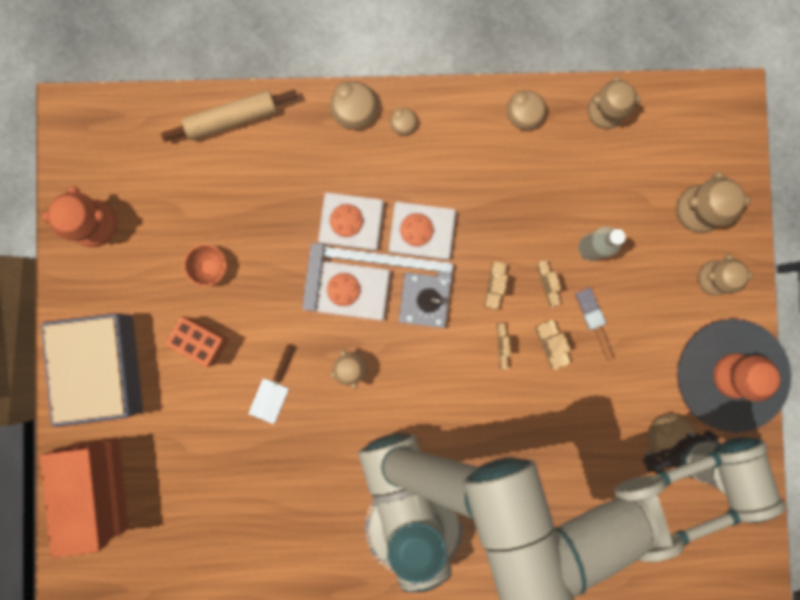

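View pics/side0.png

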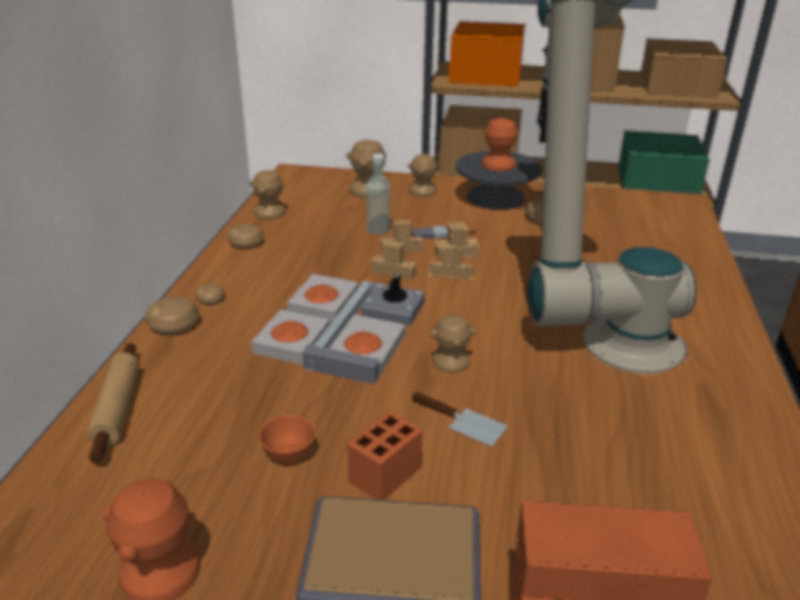

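The top view shows the cradle at about (380,285), with the block and dial on its right at (427,298), and the four packers at (497,285), (550,283), (504,345) and (554,345). The bottle is at (605,242) and the brush at (595,322). I'll enlarge this area.

```bash
python3 - <<'E'
import cv2,numpy as np
im=np.load("top.npz")["img"][:,:,::-1]
cv2.imwrite("pics/c1.png",cv2.resize(im[115:245,190:363],None,fx=4.6,fy=4.6,interpolation=cv2.INTER_CUBIC))
E
```

```text
(no output)
```

View pics/c1.png

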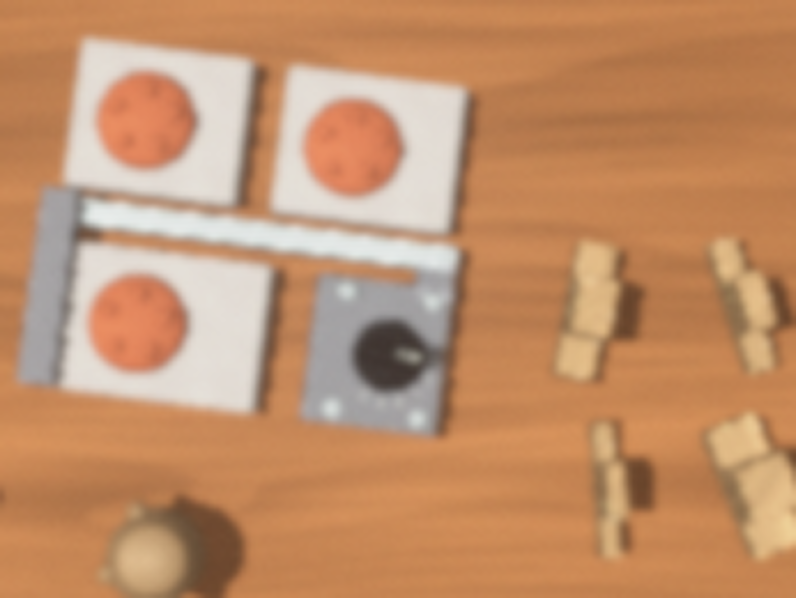

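```bash
cat > h.py <<'E'
import numpy as np,cv2
from rig import manip
from scipy.spatial.transform import Rotation as R
def ray(uv,K,T,z):
    "pixel -> world point on plane z; T takes world to cam"
    d=np.linalg.inv(K)@[*uv,1]; Rt=T[:3,:3].T; c=-Rt@T[:3,3]; w=Rt@d
    return c+w*(z-c[2])/w[2]
def toolT(s):
    q=s['ee_rot'];M=np.eye(4);M[:3,:3]=R.from_quat([q[1],q[2],q[3],q[0]]).as_matrix();M[:3,3]=s['position'];return M
def snap(name,n="wrist",crop=None,f=1.5):
    s=manip.get_state();d=manip.get_image(n)
    T=np.linalg.inv(toolT(s)@d["T_tool_cam"]) if n=="wrist" else d["world_to_cam"]
    np.savez(name+".npz",mtx=d["mtx"],T=T);im=d["img"][:,:,::-1]
    x0,y0,x1,y1=crop or(0,0,512,384)
    np.save(name+"_c.npy",[x0,y0,f])
    cv2.imwrite(f"pics/{name}.png",cv2.resize(im[y0:y1,x0:x1],None,fx=f,fy=f,interpolation=cv2.INTER_CUBIC))
def pt(name,p,z):
    d=np.load(name+".npz");x0,y0,f=np.load(name+"_c.npy")
    return ray(((p[0]+.5)/f-.5+x0,(p[1]+.5)/f-.5+y0),d["mtx"],d["T"],z)
def rel(tgt,yaw_y=None):
    "shares for a move of the TCP to tgt with tool y along world yaw; tool assumed as measured"
    s=manip.get_state();M=toolT(s);v=M[:3,:3].T@(np.array(tgt)-M[:3,3])
    o=dict(zip(("dx","dy","dz"),(v/.25).round(3)))
    if yaw_y is not None:
        yt=M[:3,:3].T@[np.cos(yaw_y),np.sin(yaw_y),0]; a=np.arctan2(-yt[0],yt[1]); a=(a+np.pi/2)%np.pi-np.pi/2
        o["az"]=round(a/(np.pi/2),3)
        zt=M[:3,:3].T@[0,0,-1]; w=np.cross([0,0,1],zt); o["ax"],o["ay"]=(w[:2]/(np.pi/2)).round(3)
    print({k:float(x) for k,x in o.items()},"t",s['clock'],"q6",s['qpos'][5].round(2))
E
python3 - <<'E'
from h import *
d=np.load("top.npz");np.savez("c1.npz",mtx=d["mtx"],T=d["world_to_cam"]);np.save("c1_c.npy",[190,115,4.6])
P=lambda p,z:print(p,(pt("c1",p,z)*1000).round(0)[:2])
for p in[(318,273),(302,418),(438,435),(275,263),(257,412),(82,38),(256,62),(288,66),(469,89)]:P(p,.03)
P((388,356),.038);P((77,190),.045);P((56,386),.045)
print("packers tab/feet")
for p in[(594,304),(754,300),(616,489),(770,490)]:P(p,.085)
for p in[(598,257),(578,360),(728,258),(760,353),(604,442),(612,539),(736,440),(775,535)]:P(p,.035)
E
```

```text
(318, 273) [613.   7.]
(302, 418) [495.  23.]
(438, 435) [479. -87.]
(275, 263) [622.  42.]
(257, 412) [501.  59.]
(82, 38) [809. 194.]
(256, 62) [786.  53.]
(288, 66) [782.  27.]
(469, 89) [ 760. -120.]
(388, 356) [543. -48.]
(77, 190) [683. 200.]
(56, 386) [526. 220.]
packers tab/feet
(594, 304) [ 578. -209.]
(754, 300) [ 578. -335.]
(616, 489) [ 433. -221.]
(770, 490) [ 429. -342.]
(598, 257) [ 620. -220.]
(578, 360) [ 536. -201.]
(728, 258) [ 616. -326.]
(760, 353) [ 538. -349.]
(604, 442) [ 470. -220.]
(612, 539) [ 391. -224.]
(736, 440) [ 468. -327.]
(775, 535) [ 391. -356.]
```

```bash
python3 -c "
from h import *
rel([0.47,-0.27,0.33],0.05)"
```

```text
{'dx': 1.34, 'dy': -0.595, 'dz': -0.397, 'az': -0.788, 'ax': -0.001, 'ay': -0.0} t 0.1 q6 -0.12
```

```bash
J='python3 -m jog'
$J '[{"dx":0.67,"dy":-0.3,"dz":-0.4,"az":-0.788,"grip":1},{"dx":0.67,"dy":-0.3,"dz":-0.4,"az":-0.788,"grip":1},{"dx":0.67,"dy":-0.3,"dz":-0.4,"az":-0.788,"grip":1},{"dx":0.67,"dy":-0.3,"dz":-0.4,"az":-0.788,"grip":1},{"dx":0.67,"dy":-0.3,"dz":-0.4,"az":-0.788,"grip":1}]' >/dev/null
python3 -c "
from h import *
rel([0.47,-0.27,0.33],0.05)"
```

```text
{'dx': 1.34, 'dy': -0.595, 'dz': -0.397, 'az': -0.788, 'ax': -0.001, 'ay': -0.0} t 0.1 q6 -0.12schema error: expected keys dx, dy, dz, ax, ay, az, grip
```

```bash
python3 -m jog '[{"dx":0.67,"dy":-0.3,"dz":-0.4,"ax":0,"ay":0,"az":-0.788,"grip":1},{"dx":0.67,"dy":-0.3,"dz":-0.4,"ax":0,"ay":0,"az":-0.788,"grip":1},{"dx":0.67,"dy":-0.3,"dz":-0.4,"ax":0,"ay":0,"az":-0.788,"grip":1},{"dx":0.67,"dy":-0.3,"dz":-0.4,"ax":0,"ay":0,"az":-0.788,"grip":1},{"dx":0.67,"dy":-0.3,"dz":-0.4,"ax":0,"ay":0,"az":-0.788,"grip":1}]'
python3 -c "
from h import *
rel([0.47,-0.27,0.33],0.05)"
```

```text
clock: 0.52
position: [0.3424, -0.4001, 0.3315]
ee_rot: [-0.0, 0.874, 0.485, 0.0]
contact_force: [-0.4, -0.1, 0.3]
width: 0.0854
gripper_force: 0.0
{'dx': 0.712, 'dy': 0.158, 'dz': 0.006, 'az': -0.387, 'ax': -0.0, 'ay': -0.0} t 0.5167 q6 -0.44
```

```bash
python3 -m jog '[{"dx":0.71,"dy":0.158,"dz":0,"ax":0,"ay":0,"az":-0.388,"grip":1},{"dx":0.71,"dy":0.158,"dz":0,"ax":0,"ay":0,"az":-0.388,"grip":1},{"dx":0.71,"dy":0.158,"dz":0,"ax":0,"ay":0,"az":-0.388,"grip":1},{"dx":0.71,"dy":0.158,"dz":0,"ax":0,"ay":0,"az":-0.388,"grip":1},{"dx":0.71,"dy":0.158,"dz":0,"ax":0,"ay":0,"az":-0.388,"grip":1}]' | head -3
python3 -m jog '[{"dx":0,"dy":0,"dz":0,"ax":0,"ay":0,"az":0,"grip":1},{"dx":0,"dy":0,"dz":0,"ax":0,"ay":0,"az":0,"grip":1}]'|head -3
python3 -c "
from h import *
snap('w1')
print(np.linalg.inv(np.load('w1.npz')['T']).round(3))"
```

```text
clock: 0.93
position: [0.4728, -0.2683, 0.3306]
ee_rot: [-0.0, 0.687, 0.727, 0.002]
clock: 1.1
position: [0.47, -0.272, 0.3305]
ee_rot: [-0.0, 0.69, 0.724, -0.0]
[[ 0.999  0.045  0.013  0.465]
 [ 0.047 -0.949 -0.312 -0.193]
 [-0.001  0.313 -0.95   0.473]
 [ 0.     0.     0.     1.   ]]
```

View pics/w1.png

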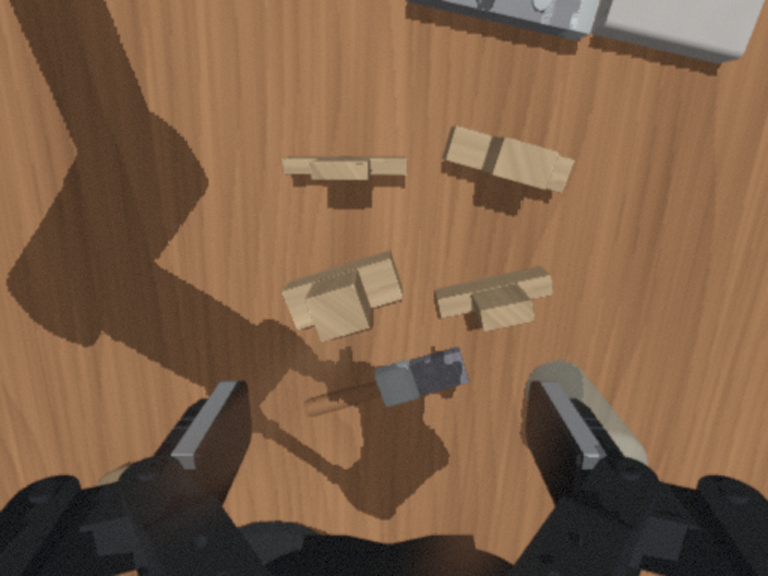

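The wrist view shows thin packer A at (345,165), C at (508,158), D at (343,295) and B at (495,293). The bottle is at (560,390).

```bash
python3 - <<'E'
from h import *
def P(n,p,z):
    v=(pt("w1",p,z)*1000).round(1)[:2];print(n,p,v);return v
b=[P("b",p,.085) for p in[(472,292),(525,284),(535,320),(483,331)]];print("B",np.mean(b,0))
[P("bf",p,.035) for p in[(436,298),(549,271),(551,295),(442,318)]]
a=[P("a",p,.085) for p in[(311,163),(368,163),(368,180),(313,180)]];print("A",np.mean(a,0))
[P("af",p,.035) for p in[(283,158),(406,158),(406,174),(284,174)]]
print("block");[P("",p,.03) for p in[(586,33),(413,2)]]
P("bottle base?",(556,385),.2)
rel([0.577,-0.336,0.2],0.25)
E
```

```text
b (472, 292) [ 542.  -318.7]
b (525, 284) [ 586.  -309.5]
b (535, 320) [ 599.1 -341.6]
b (483, 331) [ 555.2 -354. ]
B [ 570.575 -330.95 ]
bf (436, 298) [ 517.9 -342.7]
bf (549, 271) [ 622.4 -310.7]
bf (551, 295) [ 628.  -334.4]
bf (442, 318) [ 525.3 -363. ]
a (311, 163) [ 405.6 -218.9]
a (368, 163) [ 450.1 -216.8]
a (368, 180) [ 450.5 -229.8]
a (313, 180) [ 407.2 -231.9]
A [ 428.35 -224.35]
af (283, 158) [ 373.4 -219.2]
af (406, 158) [ 481.3 -214.1]
af (406, 174) [ 482.2 -227.8]
af (284, 174) [ 374.  -232.9]
block
 (586, 33) [ 623.8 -108.1]
 (413, 2) [480.  -92.3]
bottle base? (556, 385) [ 579.2 -341.2]
{'dx': -0.272, 'dy': 0.419, 'dz': 0.522, 'az': -0.13, 'ax': -0.001, 'ay': 0.0} t 1.15 q6 -0.7
```

```bash
python3 - <<'E'
import cv2
im=cv2.imread("pics/w1.png")
cv2.imwrite("pics/w1z.png",cv2.resize(im[115:350,275:585],None,fx=2.5,fy=2.5,interpolation=cv2.INTER_CUBIC))
E
```

```text
(no output)
```

View pics/w1z.png

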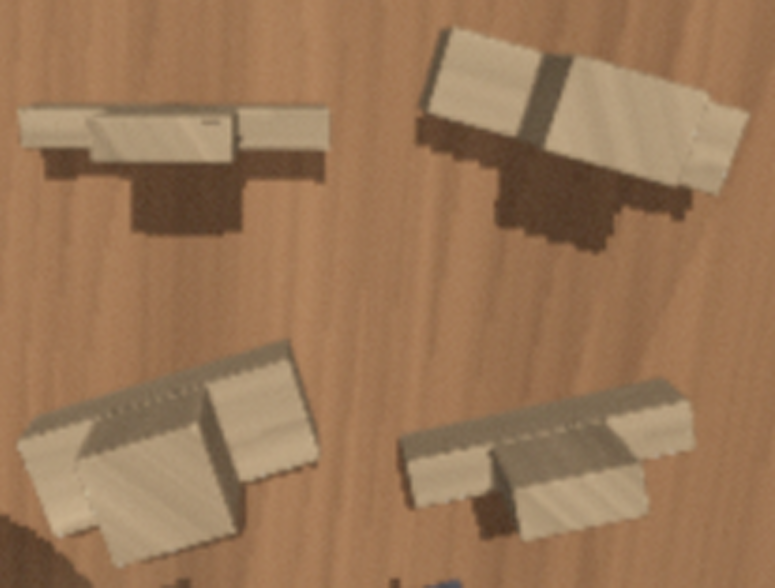

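The zoom shows the lit top faces. I'll measure each packer's thickness at z = 35 mm, and tab tops at 85 mm.

```bash
python3 - <<'E'
from h import *
def q(n,L,z):
    v=np.array([pt("w1",((x+.5)/2.5-.5+275,(y+.5)/2.5-.5+115),z)[:2] for x,y in L])*1000
    ax=(v[1]-v[0]+v[2]-v[3])/2; u=ax/np.hypot(*ax); nrm=np.array([u[1],-u[0]])
    print(n,"c",v.mean(0).round(1),"len",np.hypot(*ax).round(1),"thick",((v[2]+v[3]-v[0]-v[1])/2@nrm).round(1),"ang",np.arctan2(u[1],u[0]).round(3))
q("A",[(20,110),(329,110),(329,150),(22,148)],.035)
q("Atab",[(88,114),(235,114),(233,160),(95,162)],.085)
q("B",[(405,458),(690,402),(693,448),(412,506)],.035)
q("Btab",[(515,490),(640,462),(648,515),(523,540)],.085)
q("C",[(452,28),(748,110),(718,192),(428,110)],.035)
q("D",[(20,442),(290,362),(318,462),(58,537)],.035)
rel([0.579,-0.34,0.2],0.25)
E
```

```text
A c [ 427.7 -223.9] len 108.9 thick 13.4 ang 0.044
Atab c [ 428.2 -223. ] len 44.7 thick 14.3 ang 0.054
B c [ 573.7 -338.3] len 109.7 thick 19.4 ang 0.261
Btab c [ 574.5 -338.6] len 43.5 thick 19.5 ang 0.275
C c [ 572.6 -210.6] len 108.8 thick 28.8 ang -0.212
D c [ 428.1 -344.4] len 107.6 thick 41.3 ang 0.345
{'dx': -0.288, 'dy': 0.426, 'dz': 0.522, 'az': -0.13, 'ax': -0.001, 'ay': 0.0} t 1.15 q6 -0.7
```

```bash
python3 -c "
from h import *
rel([0.574,-0.3385,0.15],0.266)"
python3 -m jog '[{"dx":-0.288,"dy":0.405,"dz":0.5,"ax":0,"ay":0,"az":-0.138,"grip":1},{"dx":-0.288,"dy":0.405,"dz":0.5,"ax":0,"ay":0,"az":-0.138,"grip":1},{"dx":-0.288,"dy":0.405,"dz":0.5,"ax":0,"ay":0,"az":-0.138,"grip":1},{"dx":-0.288,"dy":0.405,"dz":0.5,"ax":0,"ay":0,"az":-0.138,"grip":1},{"dx":-0.288,"dy":0.405,"dz":0.5,"ax":0,"ay":0,"az":-0.138,"grip":1}]'|head -3
python3 -m jog '[{"dx":0,"dy":0,"dz":0,"ax":0,"ay":0,"az":0,"grip":1},{"dx":0,"dy":0,"dz":0,"ax":0,"ay":0,"az":0,"grip":1}]'|head -4
python3 -c "
from h import *
rel([0.574,-0.3385,0.05],0.266)"
```

```text
{'dx': -0.282, 'dy': 0.407, 'dz': 0.722, 'az': -0.14, 'ax': -0.001, 'ay': 0.0} t 1.15 q6 -0.7
clock: 1.57
position: [0.574, -0.3426, 0.1991]
ee_rot: [-0.003, 0.61, 0.793, -0.0]
clock: 1.73
position: [0.573, -0.3408, 0.2056]
ee_rot: [-0.001, 0.609, 0.793, -0.0]
contact_force: [-0.4, 0.2, 0.7]
{'dx': 0.007, 'dy': 0.007, 'dz': 0.622, 'az': -0.003, 'ax': -0.001, 'ay': -0.001} t 1.7333 q6 -0.9
```

```bash
python3 -m jog '[{"dx":0.007,"dy":0.007,"dz":0.3,"ax":0,"ay":0,"az":-0.002,"grip":1},{"dx":0.007,"dy":0.007,"dz":0.622,"ax":0,"ay":0,"az":-0.002,"grip":1},{"dx":0.007,"dy":0.007,"dz":0.622,"ax":0,"ay":0,"az":-0.002,"grip":1},{"dx":0.007,"dy":0.007,"dz":0.622,"ax":0,"ay":0,"az":-0.002,"grip":1},{"dx":0.007,"dy":0.007,"dz":0.622,"ax":0,"ay":0,"az":-0.002,"grip":1}]' 30
python3 -m jog '[{"dx":0,"dy":0,"dz":0,"ax":0,"ay":0,"az":0,"grip":0.6},{"dx":0,"dy":0,"dz":0,"ax":0,"ay":0,"az":0,"grip":0.3},{"dx":0,"dy":0,"dz":0,"ax":0,"ay":0,"az":0,"grip":0},{"dx":0,"dy":0,"dz":0,"ax":0,"ay":0,"az":0,"grip":-0.5},{"dx":0,"dy":0,"dz":0,"ax":0,"ay":0,"az":0,"grip":-0.5}]' 30
python3 -m jog '[{"dx":0,"dy":0,"dz":0,"ax":0,"ay":0,"az":0,"grip":-0.5},{"dx":0,"dy":0,"dz":0,"ax":0,"ay":0,"az":0,"grip":-0.5},{"dx":0,"dy":0,"dz":0,"ax":0,"ay":0,"az":0,"grip":-0.5}]' 30
```

```text
clock: 2.15
position: [0.571, -0.3352, 0.0465]
ee_rot: [-0.005, 0.607, 0.794, -0.0]
contact_force: [-1.6, 1.1, -1.1]
width: 0.0855
gripper_force: 0.0
clock: 2.57
position: [0.5775, -0.3393, 0.0545]
ee_rot: [0.003, 0.607, 0.795, -0.0]
contact_force: [0.1, -1.1, 7.7]
width: 0.0444
gripper_force: 32.4
clock: 2.82
position: [0.5775, -0.3393, 0.0545]
ee_rot: [0.003, 0.607, 0.795, -0.0]
contact_force: [0.6, 0.2, 8.0]
width: 0.0446
gripper_force: 32.4
```

```bash
python3 -m jog '[{"dx":0,"dy":0,"dz":-0.1,"ax":0,"ay":0,"az":0,"grip":-0.5},{"dx":0,"dy":0,"dz":-0.25,"ax":0,"ay":0,"az":0,"grip":-0.5},{"dx":0,"dy":0,"dz":-0.4,"ax":0,"ay":0,"az":0,"grip":-0.5},{"dx":0,"dy":0,"dz":-0.6,"ax":0,"ay":0,"az":0,"grip":-0.5},{"dx":0,"dy":0,"dz":-0.7,"ax":0,"ay":0,"az":0,"grip":-0.5}]' 30
python3 -c "
from h import *
rel([0.545,-0.06,0.25],-0.135)"
```

```text
clock: 3.23
position: [0.5761, -0.3381, 0.2305]
ee_rot: [0.003, 0.607, 0.795, 0.0]
contact_force: [0.8, -0.6, -0.1]
width: 0.0444
gripper_force: 31.4
{'dx': 1.105, 'dy': 0.173, 'dz': -0.082, 'az': 0.256, 'ax': 0.002, 'ay': 0.003} t 3.2333 q6 -0.9
```

```bash
python3 -m jog '[{"dx":0.15,"dy":0.03,"dz":-0.08,"ax":0,"ay":0,"az":0.06,"grip":-0.5},{"dx":0.3,"dy":0.06,"dz":-0.08,"ax":0,"ay":0,"az":0.12,"grip":-0.5},{"dx":0.45,"dy":0.09,"dz":-0.08,"ax":0,"ay":0,"az":0.18,"grip":-0.5},{"dx":0.6,"dy":0.12,"dz":-0.08,"ax":0,"ay":0,"az":0.22,"grip":-0.5},{"dx":0.75,"dy":0.14,"dz":-0.08,"ax":0,"ay":0,"az":0.256,"grip":-0.5}]' 30|head -3
python3 -c "
from h import *
rel([0.545,-0.06,0.25],-0.135)"
```

```text
clock: 3.65
position: [0.5601, -0.146, 0.2473]
ee_rot: [0.001, 0.755, 0.656, 0.001]
{'dx': 0.332, 'dy': -0.107, 'dz': -0.011, 'az': -0.003, 'ax': 0.002, 'ay': 0.0} t 3.65 q6 -0.24
```

```bash
python3 -m jog '[{"dx":0.15,"dy":-0.05,"dz":0,"ax":0,"ay":0,"az":0,"grip":-0.5},{"dx":0.33,"dy":-0.1,"dz":0,"ax":0,"ay":0,"az":0,"grip":-0.5},{"dx":0.33,"dy":-0.1,"dz":0,"ax":0,"ay":0,"az":0,"grip":-0.5},{"dx":0.33,"dy":-0.1,"dz":0,"ax":0,"ay":0,"az":0,"grip":-0.5},{"dx":0.33,"dy":-0.1,"dz":0,"ax":0,"ay":0,"az":0,"grip":-0.5}]' 30|head -3
python3 -c "
from h import *
snap('w2')
s=manip.get_state();print(s['position'],s['ee_rot'])"
```

```text
clock: 4.07
position: [0.5468, -0.0628, 0.2467]
ee_rot: [0.001, 0.753, 0.658, 0.0]
[ 0.54693512 -0.06353632  0.24640548] [1.28843965e-03 7.53465763e-01 6.57485857e-01 1.79648207e-04]
```

View pics/w2.png

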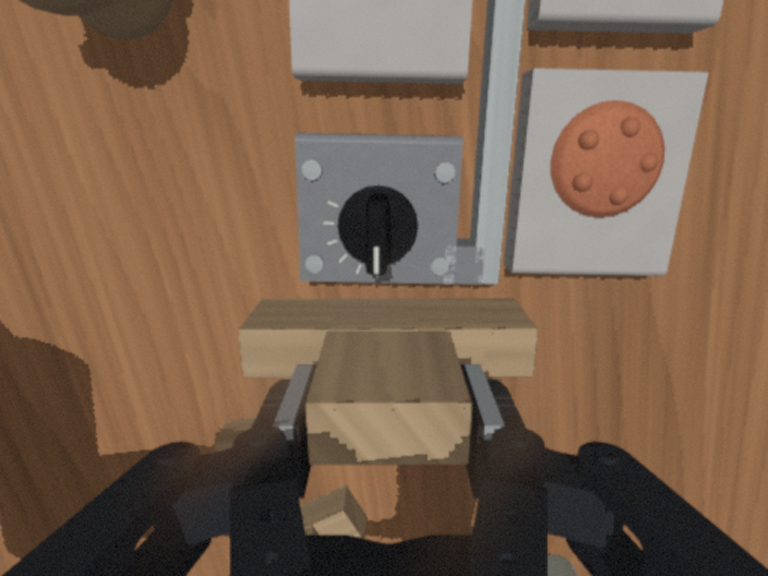

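The view shows the block from (297,134) and (461,137) on its inner edge to (302,284) on its outer edge. The mould end is at row ~80, the dial at (378,226), and the held packer's foot top is (242,326)-(534,374).

```bash
python3 - <<'E'
from h import *
P=lambda p,z:pt("w2",p,z)*1000
for n,p,z in[("in L",(297,134),.024),("in R",(461,137),.024),("out L",(302,283),.03),("mould L",(293,78),.024),("mould R",(466,80),.024),("mouldtopL",(291,70),.03),("dial disc",(377,226),.038),("bar tip",(376,272),.08)]:print(n,P(p,z)[:2].round(1))
f=[P(p,.2269) for p in[(242,326),(533,328),(534,374),(241,374)]]
c=np.mean(f,0);u=(f[1]-f[0]+f[2]-f[3])/2
s=manip.get_state();M=toolT(s)
print("foot c",c.round(1),"len",np.linalg.norm(u),"th",np.linalg.norm(f[0]-f[3]),"ang",np.arctan2(u[1],u[0]),"in tool",(M[:3,:3].T@(c-M[:3,3]*1000)).round(1),"tool yaw",np.arctan2(M[1,1],M[0,1]))
E
```

```text
in L [491.5  22.6]
in R [608.6   4.7]
out L [475.1 -87. ]
mould L [495.9  59.4]
mould R [615.4  42. ]
mouldtopL [496.6  63.8]
dial disc [539.9 -48.9]
bar tip [536.8 -71.7]
foot c [546.  -60.7 226.9] len 108.15067896807165 th 19.631176836287832 ang -0.1392222451824143 in tool [ 2.7 -1.4 19.5] tool yaw -0.13583906846504887
```

```bash
cat >> h.py <<'E'
O=np.array([.5502,.0133]);YAW=-.148
def crel(x,y,z,off=(0,0),yaw=True):
    "move so that a held point at off (tool x,y) comes to cradle x,y; TCP z"
    c,s=np.cos(YAW),np.sin(YAW); w=O+np.array([[c,-s],[s,c]])@[x-off[1],y-off[0]]
    rel([*w,z],YAW if yaw else None)
def where():
    s=manip.get_state();c,sn=np.cos(YAW),np.sin(YAW);M=toolT(s)
    Q=np.array([[c,sn],[-sn,c]]);print("cradle xy",(Q@(s['position'][:2]-O)*1000).round(1),"z",s['position'][2].round(4),"F cradle",(Q@s['contact_force'][:2]).round(1),s['contact_force'][2].round(1),"yaw",np.arctan2(M[1,1],M[0,1]).round(3),"w",s['width'].round(4),"t",round(s['clock'],2))
E
python3 -c "
from h import *
crel(0,.0235,.11,(.0027,-.0014))"
```

```text
{'dx': 0.39, 'dy': -0.023, 'dz': 0.545, 'az': 0.008, 'ax': 0.001, 'ay': 0.001} t 4.1167 q6 -0.11
```

```bash
python3 -m jog '[{"dx":0.15,"dy":-0.02,"dz":0,"ax":0,"ay":0,"az":0.008,"grip":-0.5},{"dx":0.3,"dy":-0.02,"dz":0.1,"ax":0,"ay":0,"az":0.008,"grip":-0.5},{"dx":0.39,"dy":-0.023,"dz":0.25,"ax":0,"ay":0,"az":0.008,"grip":-0.5},{"dx":0.39,"dy":-0.023,"dz":0.4,"ax":0,"ay":0,"az":0.008,"grip":-0.5},{"dx":0.39,"dy":-0.023,"dz":0.54,"ax":0,"ay":0,"az":0.008,"grip":-0.5}]' 30|head -3
python3 -m jog '[{"dx":0,"dy":0,"dz":0,"ax":0,"ay":0,"az":0,"grip":-0.5},{"dx":0,"dy":0,"dz":0,"ax":0,"ay":0,"az":0,"grip":-0.5},{"dx":0,"dy":0,"dz":0,"ax":0,"ay":0,"az":0,"grip":-0.5}]' 30|head -3
python3 -c "
from h import *
where();crel(0,.0235,.057,(.0027,-.0014))"
```

```text
clock: 4.53
position: [0.5546, 0.0346, 0.109]
ee_rot: [0.001, 0.758, 0.653, 0.0]
clock: 4.78
position: [0.556, 0.0334, 0.1122]
ee_rot: [0.001, 0.758, 0.652, 0.001]Traceback (most recent call last):
  File "<string>", line 3, in <module>
    where();crel(0,.0235,.057,(.0027,-.0014))
    ~~~~~^^
  File "h.py", line 36, in where
    Q=np.array([[c,sn],[-sn,c]]);print("cradle xy",(Q@(s['position'][:2]-O)*1000).round(1),"z",s['position'][2].round(4),"F cradle",(Q@s['contact_force'][:2]).round(1),s['contact_force'][2].round(1),"yaw",np.arctan2(M[1,1],M[0,1]).round(3),"w",s['width'].round(4),"t",round(s['clock'],2))
                                                                                                                                                                                                                                                    ^^^^^^^^^^^^^^^^
AttributeError: 'float' object has no attribute 'round'
```

```bash
sed -i "s/s\['width'\].round(4)/round(s['width'],4)/" h.py; python3 -c "
from h import *
where();crel(0,.0235,.057,(.0027,-.0014))"
```

```text
cradle xy [ 2.8 20.7] z 0.1122 F cradle [-0.3 -0. ] -0.1 yaw -0.15 w 0.0447 t 4.78
{'dx': 0.0, 'dy': -0.006, 'dz': 0.221, 'az': -0.001, 'ax': 0.002, 'ay': 0.0} t 4.7833 q6 0.09
```

```bash
python3 -m jog '[{"dx":0,"dy":-0.006,"dz":0.05,"ax":0,"ay":0,"az":0,"grip":-0.5},{"dx":0,"dy":-0.006,"dz":0.1,"ax":0,"ay":0,"az":0,"grip":-0.5},{"dx":0,"dy":-0.006,"dz":0.15,"ax":0,"ay":0,"az":0,"grip":-0.5},{"dx":0,"dy":-0.006,"dz":0.19,"ax":0,"ay":0,"az":0,"grip":-0.5},{"dx":0,"dy":-0.006,"dz":0.21,"ax":0,"ay":0,"az":0,"grip":-0.5}]' 30
python3 -m jog '[{"dx":0,"dy":0,"dz":0,"ax":0,"ay":0,"az":0,"grip":-0.5},{"dx":0,"dy":0,"dz":0.01,"ax":0,"ay":0,"az":0,"grip":-0.5},{"dx":0,"dy":0,"dz":0.01,"ax":0,"ay":0,"az":0,"grip":-0.5}]' 30|head -1
python3 -c "
from h import *
where()"
```

```text
clock: 5.2
position: [0.5539, 0.0343, 0.0591]
ee_rot: [0.001, 0.758, 0.652, 0.001]
contact_force: [-0.9, 0.7, -0.4]
width: 0.0447
gripper_force: 31.5
clock: 5.45
cradle xy [-0.3 21.8] z 0.0561 F cradle [-0.7  0.4] -0.3 yaw -0.148 w 0.0446 t 5.45
```

```bash
for i in 1; do python3 -m jog '[{"dx":0.004,"dy":0,"dz":0,"ax":0,"ay":0,"az":0,"grip":-0.5},{"dx":0.008,"dy":0,"dz":0,"ax":0,"ay":0,"az":0,"grip":-0.5},{"dx":0.008,"dy":0,"dz":0,"ax":0,"ay":0,"az":0,"grip":-0.5}]' 30|head -1; python3 -c "
from h import *
where()"; python3 -m jog '[{"dx":0.004,"dy":0,"dz":0,"ax":0,"ay":0,"az":0,"grip":-0.5},{"dx":0.004,"dy":0,"dz":0,"ax":0,"ay":0,"az":0,"grip":-0.5}]' 30|head -1; python3 -c "
from h import *
where()"; done
```

```text
clock: 5.7
cradle xy [-0.8 24.1] z 0.0559 F cradle [ 0.4 -0.4] -0.1 yaw -0.148 w 0.0445 t 5.7
clock: 5.87
cradle xy [-1.  25.1] z 0.0556 F cradle [-0.3  0.4] -1.2 yaw -0.148 w 0.0443 t 5.87
```

```bash
python3 -m jog '[{"dx":0.004,"dy":0,"dz":0,"ax":0,"ay":0,"az":0,"grip":-0.5},{"dx":0.004,"dy":0,"dz":0,"ax":0,"ay":0,"az":0,"grip":-0.5}]' 30|head -1; python3 -c "
from h import *
where()"; python3 -m jog '[{"dx":0.004,"dy":0,"dz":0,"ax":0,"ay":0,"az":0,"grip":-0.5},{"dx":0.004,"dy":0,"dz":0,"ax":0,"ay":0,"az":0,"grip":-0.5}]' 30|head -1; python3 -c "
from h import *
where()"
```

```text
clock: 6.03
cradle xy [-1. 26.] z 0.0555 F cradle [-0.6 -0.1] -1.0 yaw -0.148 w 0.0442 t 6.03
clock: 6.2
cradle xy [-1.  26.9] z 0.0555 F cradle [-0.4 -0.2] -1.6 yaw -0.148 w 0.0446 t 6.2
```

```bash
python3 -m jog '[{"dx":0.004,"dy":0,"dz":0,"ax":0,"ay":0,"az":0,"grip":-0.5},{"dx":0.004,"dy":0,"dz":0,"ax":0,"ay":0,"az":0,"grip":-0.5}]' 30|head -1; python3 -c "
from h import *
where()"; python3 -m jog '[{"dx":0.004,"dy":0,"dz":0,"ax":0,"ay":0,"az":0,"grip":-0.5},{"dx":0.004,"dy":0,"dz":0,"ax":0,"ay":0,"az":0,"grip":-0.5}]' 30|head -1; python3 -c "
from h import *
where();snap('w3')"
```

```text
clock: 6.37
cradle xy [-1.1 27.2] z 0.0555 F cradle [ 0.2 -2.6] -0.1 yaw -0.148 w 0.0446 t 6.37
clock: 6.53
cradle xy [-1.1 27.8] z 0.0555 F cradle [-1.2 -5.5] 0.0 yaw -0.148 w 0.0444 t 6.53
```

View pics/w3.png

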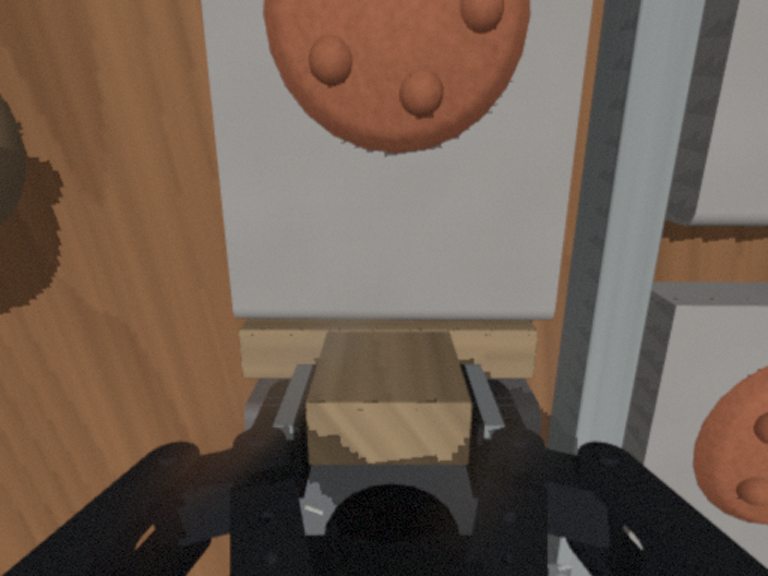

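B stands in the gap, and its front foot edge (row 325) meets the mould. It is about 2 mm off centre. Lower and release.

```bash
python3 -m jog '[{"dx":-0.004,"dy":0,"dz":0.006,"ax":0,"ay":0,"az":0,"grip":-0.5},{"dx":-0.004,"dy":0,"dz":0.006,"ax":0,"ay":0,"az":0,"grip":-0.5},{"dx":-0.004,"dy":0,"dz":0.006,"ax":0,"ay":0,"az":0,"grip":-0.5}]' 30|head -5
python3 -m jog '[{"dx":0,"dy":0,"dz":0,"ax":0,"ay":0,"az":0,"grip":0.2},{"dx":0,"dy":0,"dz":0,"ax":0,"ay":0,"az":0,"grip":0.5},{"dx":0,"dy":0,"dz":0,"ax":0,"ay":0,"az":0,"grip":0.7},{"dx":0,"dy":0,"dz":0,"ax":0,"ay":0,"az":0,"grip":0.8},{"dx":0,"dy":0,"dz":0,"ax":0,"ay":0,"az":0,"grip":0.8}]' 30
python3 -m jog '[{"dx":0,"dy":0,"dz":-0.06,"ax":0,"ay":0,"az":0,"grip":0.8},{"dx":0,"dy":0,"dz":-0.2,"ax":0,"ay":0,"az":0,"grip":1},{"dx":0,"dy":0,"dz":-0.36,"ax":0,"ay":0,"az":0,"grip":1},{"dx":0,"dy":0,"dz":-0.52,"ax":0,"ay":0,"az":0,"grip":1},{"dx":0,"dy":0,"dz":-0.6,"ax":0,"ay":0,"az":0,"grip":1}]' 30|head -3
python3 -c "
from h import *
where();rel([.428,-.2235,.2],.049)"
```

```text
clock: 6.83
position: [0.5532, 0.0408, 0.0545]
ee_rot: [0.0, 0.758, 0.653, -0.0]
contact_force: [-2.6, -2.7, 5.8]
width: 0.0441
clock: 7.25
position: [0.5533, 0.0413, 0.0538]
ee_rot: [-0.0, 0.758, 0.653, 0.0]
contact_force: [-0.4, 0.4, 0.7]
width: 0.0768
gripper_force: 0.0
clock: 7.67
position: [0.5555, 0.0412, 0.2089]
ee_rot: [0.002, 0.757, 0.653, 0.003]
cradle xy [ 1.1 28.3] z 0.2089 F cradle [ 0.8 -0.7] 0.9 yaw -0.148 w 0.0852 t 7.67
{'dx': -1.122, 'dy': -0.348, 'dz': 0.032, 'az': -0.125, 'ax': 0.005, 'ay': -0.001} t 7.6667 q6 0.1
```

```bash
python3 -m jog '[{"dx":-0.16,"dy":-0.05,"dz":0,"ax":0,"ay":0,"az":-0.05,"grip":1},{"dx":-0.32,"dy":-0.1,"dz":0,"ax":0,"ay":0,"az":-0.1,"grip":1},{"dx":-0.48,"dy":-0.15,"dz":0,"ax":0,"ay":0,"az":-0.125,"grip":1},{"dx":-0.64,"dy":-0.2,"dz":0,"ax":0,"ay":0,"az":-0.125,"grip":1},{"dx":-0.8,"dy":-0.25,"dz":0,"ax":0,"ay":0,"az":-0.125,"grip":1}]' 30|head -3
python3 -c "
from h import *
rel([.428,-.2235,.15],.049)"
```

```text
clock: 8.08
position: [0.4615, -0.1476, 0.2041]
ee_rot: [0.0, 0.69, 0.724, 0.0]
{'dx': -0.297, 'dy': -0.149, 'dz': 0.216, 'az': 0.0, 'ax': 0.0, 'ay': 0.0} t 8.0833 q6 -0.5
```

```bash
python3 -m jog '[{"dx":-0.15,"dy":-0.08,"dz":0.05,"ax":0,"ay":0,"az":0,"grip":1},{"dx":-0.297,"dy":-0.149,"dz":0.15,"ax":0,"ay":0,"az":0,"grip":1},{"dx":-0.297,"dy":-0.149,"dz":0.2,"ax":0,"ay":0,"az":0,"grip":1},{"dx":-0.297,"dy":-0.149,"dz":0.2,"ax":0,"ay":0,"az":0,"grip":1},{"dx":-0.297,"dy":-0.149,"dz":0.2,"ax":0,"ay":0,"az":0,"grip":1}]' 30|head -3
python3 -c "
from h import *
rel([.428,-.2235,.051],.049)"
```

```text
clock: 8.5
position: [0.4282, -0.2221, 0.1534]
ee_rot: [-0.001, 0.691, 0.723, 0.0]
{'dx': -0.006, 'dy': -0.001, 'dz': 0.41, 'az': -0.002, 'ax': -0.001, 'ay': -0.001} t 8.5 q6 -0.67
```

```bash
python3 -m jog '[{"dx":-0.005,"dy":0,"dz":0.15,"ax":0,"ay":0,"az":0,"grip":1},{"dx":-0.005,"dy":0,"dz":0.28,"ax":0,"ay":0,"az":0,"grip":1},{"dx":-0.005,"dy":0,"dz":0.38,"ax":0,"ay":0,"az":0,"grip":1},{"dx":-0.005,"dy":0,"dz":0.41,"ax":0,"ay":0,"az":0,"grip":1},{"dx":-0.005,"dy":0,"dz":0.41,"ax":0,"ay":0,"az":0,"grip":1}]' 30|head -4
python3 -m jog '[{"dx":0,"dy":0,"dz":0,"ax":0,"ay":0,"az":0,"grip":0.6},{"dx":0,"dy":0,"dz":0,"ax":0,"ay":0,"az":0,"grip":0.3},{"dx":0,"dy":0,"dz":0,"ax":0,"ay":0,"az":0,"grip":0},{"dx":0,"dy":0,"dz":0,"ax":0,"ay":0,"az":0,"grip":-0.5},{"dx":0,"dy":0,"dz":0,"ax":0,"ay":0,"az":0,"grip":-0.5}]' 30|head -2
python3 -m jog '[{"dx":0,"dy":0,"dz":0,"ax":0,"ay":0,"az":0,"grip":-0.5},{"dx":0,"dy":0,"dz":0,"ax":0,"ay":0,"az":0,"grip":-0.5},{"dx":0,"dy":0,"dz":0,"ax":0,"ay":0,"az":0,"grip":-0.5}]' 30
python3 -m jog '[{"dx":0,"dy":0,"dz":-0.1,"ax":0,"ay":0,"az":0,"grip":-0.5},{"dx":0,"dy":0,"dz":-0.25,"ax":0,"ay":0,"az":0,"grip":-0.5},{"dx":0,"dy":0,"dz":-0.4,"ax":0,"ay":0,"az":0,"grip":-0.5},{"dx":0,"dy":0,"dz":-0.6,"ax":0,"ay":0,"az":0,"grip":-0.5},{"dx":0,"dy":0,"dz":-0.76,"ax":0,"ay":0,"az":0,"grip":-0.5}]' 30
python3 -c "
from h import *
rel([.545,-.08,.25],-.148)"
```

```text
clock: 8.92
position: [0.4289, -0.2221, 0.0507]
ee_rot: [-0.001, 0.689, 0.725, -0.0]
contact_force: [-0.4, -1.3, -0.0]
clock: 9.33
position: [0.4302, -0.2244, 0.0533]
clock: 9.58
position: [0.4302, -0.2245, 0.0532]
ee_rot: [0.002, 0.69, 0.724, 0.0]
contact_force: [0.6, 0.9, 6.8]
width: 0.0446
gripper_force: 31.5
clock: 10.0
position: [0.4282, -0.2233, 0.2371]
ee_rot: [0.0, 0.69, 0.724, 0.0]
contact_force: [0.6, -0.7, -0.8]
width: 0.0444
gripper_force: 31.2
{'dx': 0.55, 'dy': 0.494, 'dz': -0.052, 'az': 0.125, 'ax': 0.0, 'ay': 0.0} t 10.0 q6 -0.67
```

```bash
python3 -m jog '[{"dx":0.12,"dy":0.1,"dz":-0.05,"ax":0,"ay":0,"az":0.05,"grip":-0.5},{"dx":0.24,"dy":0.2,"dz":-0.05,"ax":0,"ay":0,"az":0.1,"grip":-0.5},{"dx":0.36,"dy":0.3,"dz":-0.05,"ax":0,"ay":0,"az":0.125,"grip":-0.5},{"dx":0.48,"dy":0.4,"dz":-0.05,"ax":0,"ay":0,"az":0.125,"grip":-0.5},{"dx":0.55,"dy":0.494,"dz":-0.05,"ax":0,"ay":0,"az":0.125,"grip":-0.5}]' 30|head -1
python3 -m jog '[{"dx":0.05,"dy":0,"dz":0,"ax":0,"ay":0,"az":0,"grip":-0.5},{"dx":0.05,"dy":0,"dz":0,"ax":0,"ay":0,"az":0,"grip":-0.5},{"dx":0.05,"dy":0,"dz":0,"ax":0,"ay":0,"az":0,"grip":-0.5}]' 30|head -1
python3 -c "
from h import *
where();snap('w4')
s=manip.get_state();print(s['position'])"
```

```text
clock: 10.42
clock: 10.67
cradle xy [  8.5 -80.9] z 0.2473 F cradle [-0.   0.4] -0.7 yaw -0.147 w 0.0444 t 10.67
[ 0.54648938 -0.06868743  0.24737529]
```

View pics/w4.png

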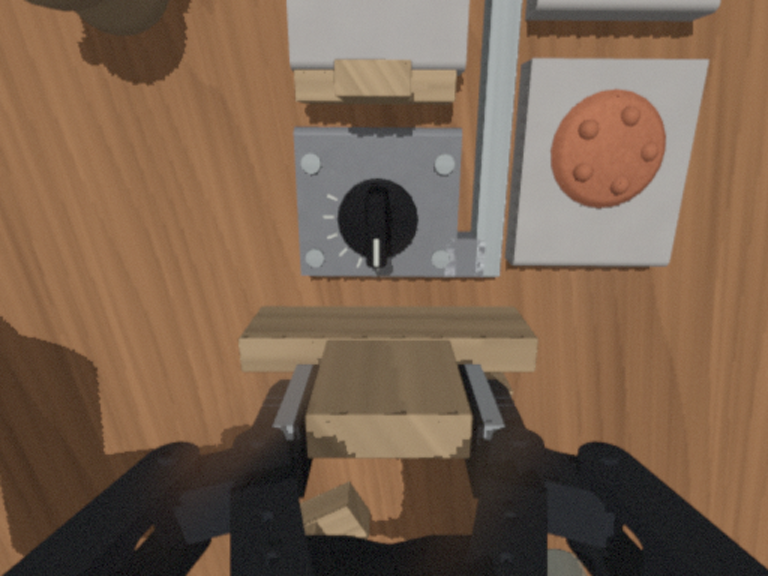

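B is upright against the mould with its foot at rows 71-101, centred on the block. The slot runs from row 101 to 128. A is held with its foot top at rows 338-370.

```bash
python3 - <<'E'
from h import *
P=lambda p,z:pt("w4",p,z)*1000
c,s=np.cos(YAW),np.sin(YAW);Q=np.array([[c,s],[-s,c]])
C=lambda p,z:(Q@(P(p,z)[:2]-O*1000)).round(1)
for n,p,z in[("B near L",(298,101),.035),("B near R",(455,101),.035),("B far L",(298,71),.035),("block in L",(295,128),.024),("in R",(460,129),.024),("out",(302,276),.03),("mould",(380,71),.03),("dial",(377,217),.038),("tip",(376,265),.08)]:print(n,C(p,z))
f=[P(p,.2292) for p in[(241,338),(535,340),(534,370),(242,370)]]
m=np.mean(f,0);u=(f[1]-f[0]+f[2]-f[3])/2
M=toolT(manip.get_state())
print("len",np.linalg.norm(u),"th",np.linalg.norm(f[0]-f[3]),"ang",np.arctan2(u[1],u[0]),"in tool",(M[:3,:3].T@(m-M[:3,3]*1000)).round(1))
E
```

```text
B near L [-54.8  17.9]
B near R [53.1 18. ]
B far L [-53.7  36.8]
block in L [-59.9   0.4]
in R [58.9 -0.2]
out [ -59.9 -109. ]
mould [ 1.5 37.4]
dial [ -0.9 -61.5]
tip [ -0.8 -86.4]
len 107.62285242732702 th 12.978156525201888 ang -0.14990096948975754 in tool [ 2.  -0.9 18.2]
```

```bash
python3 -c "
from h import *
crel(.001,.0082,.15)"
```

```text
{'dx': 0.36, 'dy': -0.029, 'dz': 0.389, 'az': -0.0, 'ax': -0.0, 'ay': 0.001} t 10.7167 q6 -0.1
```

```bash
python3 -m jog '[{"dx":0.15,"dy":-0.03,"dz":0,"ax":0,"ay":0,"az":0,"grip":-0.5},{"dx":0.3,"dy":-0.03,"dz":0.05,"ax":0,"ay":0,"az":0,"grip":-0.5},{"dx":0.36,"dy":-0.03,"dz":0.2,"ax":0,"ay":0,"az":0,"grip":-0.5},{"dx":0.36,"dy":-0.03,"dz":0.32,"ax":0,"ay":0,"az":0,"grip":-0.5},{"dx":0.36,"dy":-0.03,"dz":0.39,"ax":0,"ay":0,"az":0,"grip":-0.5}]' 30|head -1
python3 -m jog '[{"dx":0,"dy":0,"dz":0,"ax":0,"ay":0,"az":0,"grip":-0.5},{"dx":0,"dy":0,"dz":0,"ax":0,"ay":0,"az":0,"grip":-0.5},{"dx":0,"dy":0,"dz":0,"ax":0,"ay":0,"az":0,"grip":-0.5},{"dx":0,"dy":0,"dz":0,"ax":0,"ay":0,"az":0,"grip":-0.5}]' 30|head -1
python3 -c "
from h import *
where();crel(.001,.0082,.08)"
```

```text
clock: 11.13
clock: 11.47
cradle xy [3.3 8.3] z 0.1518 F cradle [0.3 0.4] -0.3 yaw -0.15 w 0.0444 t 11.47
{'dx': -0.0, 'dy': -0.01, 'dz': 0.287, 'az': -0.001, 'ax': 0.003, 'ay': 0.0} t 11.4667 q6 0.06
```

```bash
python3 -m jog '[{"dx":0,"dy":-0.01,"dz":0.05,"ax":0,"ay":0,"az":0,"grip":-0.5},{"dx":0,"dy":-0.01,"dz":0.1,"ax":0,"ay":0,"az":0,"grip":-0.5},{"dx":0,"dy":-0.01,"dz":0.15,"ax":0,"ay":0,"az":0,"grip":-0.5},{"dx":0,"dy":-0.01,"dz":0.2,"ax":0,"ay":0,"az":0,"grip":-0.5},{"dx":0,"dy":-0.01,"dz":0.22,"ax":0,"ay":0,"az":0,"grip":-0.5}]' 30|head -1
python3 -m jog '[{"dx":0,"dy":0,"dz":0,"ax":0,"ay":0,"az":0,"grip":-0.5},{"dx":0,"dy":0,"dz":0,"ax":0,"ay":0,"az":0,"grip":-0.5},{"dx":0,"dy":0,"dz":0,"ax":0,"ay":0,"az":0,"grip":-0.5}]' 30|head -1
python3 -c "
from h import *
where();crel(.001,.0082,.08)"
```

```text
clock: 11.88
clock: 12.13
cradle xy [0.3 9.1] z 0.096 F cradle [ 0.2 -0. ] -0.4 yaw -0.148 w 0.0445 t 12.13
{'dx': -0.004, 'dy': 0.002, 'dz': 0.064, 'az': -0.0, 'ax': 0.002, 'ay': -0.0} t 12.1333 q6 0.06
```

```bash
python3 -m jog '[{"dx":-0.004,"dy":0,"dz":0.03,"ax":0,"ay":0,"az":0,"grip":-0.5},{"dx":-0.004,"dy":0,"dz":0.06,"ax":0,"ay":0,"az":0,"grip":-0.5},{"dx":-0.004,"dy":0,"dz":0.08,"ax":0,"ay":0,"az":0,"grip":-0.5},{"dx":-0.004,"dy":0,"dz":0.08,"ax":0,"ay":0,"az":0,"grip":-0.5}]' 30|head -1
python3 -c "
from h import *
where()"
```

```text
clock: 12.47
cradle xy [-1.9  8. ] z 0.0733 F cradle [-0.1  0.7] -1.6 yaw -0.148 w 0.0444 t 12.47
```

```bash
python3 -m jog '[{"dx":0,"dy":0.005,"dz":0.02,"ax":0,"ay":0,"az":0,"grip":-0.5},{"dx":0,"dy":0.005,"dz":0.04,"ax":0,"ay":0,"az":0,"grip":-0.5},{"dx":0,"dy":0.005,"dz":0.06,"ax":0,"ay":0,"az":0,"grip":-0.5},{"dx":0,"dy":0.005,"dz":0.06,"ax":0,"ay":0,"az":0,"grip":-0.5}]' 30|head -1
python3 -c "
from h import *
where()"
```

```text
clock: 12.8
cradle xy [-0.2  8.1] z 0.0586 F cradle [ 0.3 -0.1] -0.3 yaw -0.148 w 0.0446 t 12.8
```

```bash
python3 -m jog '[{"dx":0,"dy":0,"dz":0.012,"ax":0,"ay":0,"az":0,"grip":-0.5},{"dx":0,"dy":0,"dz":0.024,"ax":0,"ay":0,"az":0,"grip":-0.5},{"dx":0,"dy":0,"dz":0.024,"ax":0,"ay":0,"az":0,"grip":-0.5}]' 30|head -5
python3 -m jog '[{"dx":0,"dy":0,"dz":0,"ax":0,"ay":0,"az":0,"grip":0.2},{"dx":0,"dy":0,"dz":0,"ax":0,"ay":0,"az":0,"grip":0.5},{"dx":0,"dy":0,"dz":0,"ax":0,"ay":0,"az":0,"grip":0.7},{"dx":0,"dy":0,"dz":0,"ax":0,"ay":0,"az":0,"grip":0.8},{"dx":0,"dy":0,"dz":0,"ax":0,"ay":0,"az":0,"grip":0.8}]' 30|head -5
python3 -m jog '[{"dx":0,"dy":0,"dz":-0.06,"ax":0,"ay":0,"az":0,"grip":0.8},{"dx":0,"dy":0,"dz":-0.2,"ax":0,"ay":0,"az":0,"grip":0.5},{"dx":0,"dy":0,"dz":-0.36,"ax":0,"ay":0,"az":0,"grip":0.2},{"dx":0,"dy":0,"dz":-0.52,"ax":0,"ay":0,"az":0,"grip":0.2},{"dx":0,"dy":0,"dz":-0.7,"ax":0,"ay":0,"az":0,"grip":0.2}]' 30|head -3
python3 -c "
from h import *
where();crel(0,-.09,.23)"
```

```text
clock: 13.05
position: [0.5521, 0.0213, 0.0536]
ee_rot: [0.0, 0.758, 0.653, 0.0]
contact_force: [-0.2, -0.5, -1.5]
width: 0.0446
clock: 13.47
position: [0.5521, 0.0212, 0.054]
ee_rot: [0.0, 0.758, 0.653, 0.0]
contact_force: [-1.4, -1.4, 0.8]
width: 0.0769
clock: 13.88
position: [0.5512, 0.0213, 0.2269]
ee_rot: [-0.0, 0.758, 0.653, -0.0]
cradle xy [-0.2  8.1] z 0.2269 F cradle [0.6 0.1] 0.1 yaw -0.148 w 0.0514 t 13.88
{'dx': -0.392, 'dy': 0.001, 'dz': -0.012, 'az': -0.0, 'ax': -0.001, 'ay': 0.0} t 13.8833 q6 0.06
```

```bash
python3 -m jog '[{"dx":-0.13,"dy":0,"dz":0,"ax":0,"ay":0,"az":0,"grip":0.2},{"dx":-0.26,"dy":0,"dz":0,"ax":0,"ay":0,"az":0,"grip":0.2},{"dx":-0.39,"dy":0,"dz":0,"ax":0,"ay":0,"az":0,"grip":0.2},{"dx":-0.39,"dy":0,"dz":0,"ax":0,"ay":0,"az":0,"grip":0.2},{"dx":-0.39,"dy":0,"dz":0,"ax":0,"ay":0,"az":0,"grip":0.2}]' 60|head -1
python3 -c "
from h import *
where();snap('w5',crop=(130,20,400,220),f=2.9);crel(0,-.064,.13)"
```

```text
clock: 14.3
cradle xy [  0.4 -90.6] z 0.2256 F cradle [-0.2  0. ] -0.8 yaw -0.151 w 0.0512 t 14.3
{'dx': 0.102, 'dy': -0.002, 'dz': 0.382, 'az': -0.001, 'ax': -0.0, 'ay': -0.001} t 14.35 q6 -0.12
```

View pics/w5.png

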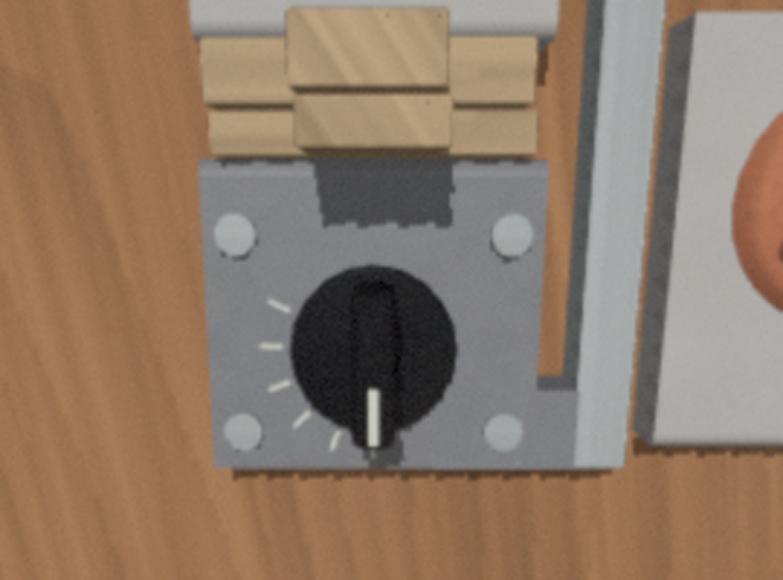

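Both packers stand flush, side by side (feet at rows 37-157), and the dial pointer is at (373,418). Next, the dial.

```bash
python3 -m jog '[{"dx":0.1,"dy":0,"dz":0.1,"ax":0,"ay":0,"az":0,"grip":0.2},{"dx":0.1,"dy":0,"dz":0.2,"ax":0,"ay":0,"az":0,"grip":0.2},{"dx":0.1,"dy":0,"dz":0.35,"ax":0,"ay":0,"az":0,"grip":0.2},{"dx":0.1,"dy":0,"dz":0.38,"ax":0,"ay":0,"az":0,"grip":0.2},{"dx":0.1,"dy":0,"dz":0.38,"ax":0,"ay":0,"az":0,"grip":0.2}]' 60|head -1
python3 -c "
from h import *
where();crel(0,-.0645,.053)"
```

```text
clock: 14.77
cradle xy [ -2. -63.] z 0.1278 F cradle [0.6 0.4] 0.8 yaw -0.147 w 0.0513 t 14.77
{'dx': -0.006, 'dy': 0.01, 'dz': 0.299, 'az': 0.001, 'ax': -0.005, 'ay': -0.001} t 14.7667 q6 -0.07
```

```bash
python3 -m jog '[{"dx":-0.006,"dy":0.005,"dz":0.1,"ax":0,"ay":0,"az":0,"grip":0.2},{"dx":-0.006,"dy":0.005,"dz":0.2,"ax":0,"ay":0,"az":0,"grip":0.2},{"dx":-0.006,"dy":0.005,"dz":0.27,"ax":0,"ay":0,"az":0,"grip":0.2},{"dx":-0.006,"dy":0.005,"dz":0.295,"ax":0,"ay":0,"az":0,"grip":0.2},{"dx":-0.006,"dy":0.005,"dz":0.295,"ax":0,"ay":0,"az":0,"grip":0.2}]' 40|head -1
python3 -c "
from h import *
where()"
python3 -m jog '[{"dx":0,"dy":0,"dz":0,"ax":0,"ay":0,"az":0,"grip":-0.2},{"dx":0,"dy":0,"dz":0,"ax":0,"ay":0,"az":0,"grip":-0.5},{"dx":0,"dy":0,"dz":0,"ax":0,"ay":0,"az":0,"grip":-0.9},{"dx":0,"dy":0,"dz":0,"ax":0,"ay":0,"az":0,"grip":-1},{"dx":0,"dy":0,"dz":0,"ax":0,"ay":0,"az":0,"grip":-1}]' 40
python3 -m jog '[{"dx":0,"dy":0,"dz":0,"ax":0,"ay":0,"az":0,"grip":-1},{"dx":0,"dy":0,"dz":0,"ax":0,"ay":0,"az":0,"grip":-1}]' 40|head -1
python3 -c "
from h import *
where()"
```

```text
clock: 15.18
cradle xy [  2.  -65.6] z 0.0568 F cradle [ 0.1 -0.3] -0.1 yaw -0.148 w 0.0513 t 15.18
clock: 15.6
position: [0.5408, -0.0518, 0.0583]
ee_rot: [-0.001, 0.758, 0.653, -0.001]
contact_force: [-4.9, 0.7, 6.7]
width: 0.0132
gripper_force: 39.7
clock: 15.77
cradle xy [  0.4 -65.8] z 0.0583 F cradle [-4.1  0. ] 7.2 yaw -0.149 w 0.0133 t 15.77
```

```bash
python3 -m jog '[{"dx":0,"dy":0,"dz":0,"ax":0,"ay":0,"az":0.06,"grip":-1},{"dx":0,"dy":0,"dz":0,"ax":0,"ay":0,"az":0.12,"grip":-1},{"dx":0,"dy":0,"dz":0,"ax":0,"ay":0,"az":0.18,"grip":-1},{"dx":0,"dy":0,"dz":0,"ax":0,"ay":0,"az":0.24,"grip":-1},{"dx":0,"dy":0,"dz":0,"ax":0,"ay":0,"az":0.3,"grip":-1}]' 40|head -5
python3 -c "
from h import *
where();print(manip.get_state()['moment'])"
python3 -m jog '[{"dx":0,"dy":0,"dz":0,"ax":0,"ay":0,"az":0.06,"grip":-1},{"dx":0,"dy":0,"dz":0,"ax":0,"ay":0,"az":0.12,"grip":-1},{"dx":0,"dy":0,"dz":0,"ax":0,"ay":0,"az":0.18,"grip":-1},{"dx":0,"dy":0,"dz":0,"ax":0,"ay":0,"az":0.24,"grip":-1},{"dx":0,"dy":0,"dz":0,"ax":0,"ay":0,"az":0.3,"grip":-1}]' 40|head -1
python3 -c "
from h import *
where();print(manip.get_state()['moment'])"
```

```text
clock: 16.18
position: [0.5395, -0.0514, 0.0583]
ee_rot: [-0.001, 0.89, 0.456, -0.002]
contact_force: [-7.8, 2.6, 10.5]
width: 0.0136
cradle xy [ -1.  -65.5] z 0.0583 F cradle [-8.1  1.4] 10.5 yaw -0.624 w 0.0136 t 16.18
[0.30426723 1.19306914 0.1186461 ]
clock: 16.6
cradle xy [ -2.2 -64.6] z 0.0583 F cradle [-8.6  3.3] 11.7 yaw -1.096 w 0.0136 t 16.6
[0.80384182 1.3764486  0.10502196]
```

```bash
python3 -m jog '[{"dx":0,"dy":0,"dz":0,"ax":0,"ay":0,"az":0.06,"grip":-1},{"dx":0,"dy":0,"dz":0,"ax":0,"ay":0,"az":0.12,"grip":-1},{"dx":0,"dy":0,"dz":0,"ax":0,"ay":0,"az":0.164,"grip":-1},{"dx":0,"dy":0,"dz":0,"ax":0,"ay":0,"az":0.164,"grip":-1},{"dx":0,"dy":0,"dz":0,"ax":0,"ay":0,"az":0.164,"grip":-1}]' 40|head -1
python3 -c "
from h import *
where();print(manip.get_state()['moment'])"
python3 -m jog '[{"dx":0,"dy":0,"dz":0,"ax":0,"ay":0,"az":0,"grip":-0.6},{"dx":0,"dy":0,"dz":0,"ax":0,"ay":0,"az":0,"grip":-0.4},{"dx":0,"dy":0,"dz":0,"ax":0,"ay":0,"az":0,"grip":-0.2},{"dx":0,"dy":0,"dz":0,"ax":0,"ay":0,"az":0,"grip":-0.1},{"dx":0,"dy":0,"dz":0,"ax":0,"ay":0,"az":0,"grip":-0.1}]' 40
python3 -m jog '[{"dx":0,"dy":0,"dz":-0.05,"ax":0,"ay":0,"az":0,"grip":-0.1},{"dx":0,"dy":0,"dz":-0.15,"ax":0,"ay":0,"az":0,"grip":-0.1},{"dx":0,"dy":0,"dz":-0.3,"ax":0,"ay":0,"az":0,"grip":-0.1},{"dx":0,"dy":0,"dz":-0.45,"ax":0,"ay":0,"az":0,"grip":-0.1},{"dx":0,"dy":0,"dz":-0.6,"ax":0,"ay":0,"az":0,"grip":-0.1}]' 40|head -3
python3 -m jog '[{"dx":0,"dy":0.3,"dz":-0.3,"ax":0,"ay":0,"az":0,"grip":-0.1},{"dx":0,"dy":0.3,"dz":-0.3,"ax":0,"ay":0,"az":0,"grip":-0.1},{"dx":0,"dy":0.3,"dz":-0.3,"ax":0,"ay":0,"az":0,"grip":-0.1},{"dx":0,"dy":0.3,"dz":-0.3,"ax":0,"ay":0,"az":0,"grip":-0.1},{"dx":0,"dy":0.3,"dz":-0.3,"ax":0,"ay":0,"az":0,"grip":-0.1}]' 40|head -3
python3 -c "
from h import *
where();snap('w6','wrist')"
```

```text
clock: 17.02
cradle xy [ -2.6 -63.9] z 0.0583 F cradle [-9.4  4.4] 13.0 yaw -1.349 w 0.0128 t 17.02
[ 0.96529409  1.36024672 -0.01486898]
clock: 17.43
position: [0.5431, -0.0525, 0.057]
ee_rot: [0.0, 0.994, 0.111, 0.001]
contact_force: [-0.6, -0.5, -0.3]
width: 0.0385
gripper_force: 0.0
clock: 17.85
position: [0.5422, -0.0523, 0.2081]
ee_rot: [0.0, 0.994, 0.111, -0.0]
clock: 18.27
position: [0.5593, -0.1261, 0.2822]
ee_rot: [0.0, 0.994, 0.11, 0.001]
cradle xy [  29.6 -136.5] z 0.2822 F cradle [0.6 1.1] -0.5 yaw -1.35 w 0.0383 t 18.27
```

View pics/w6.png

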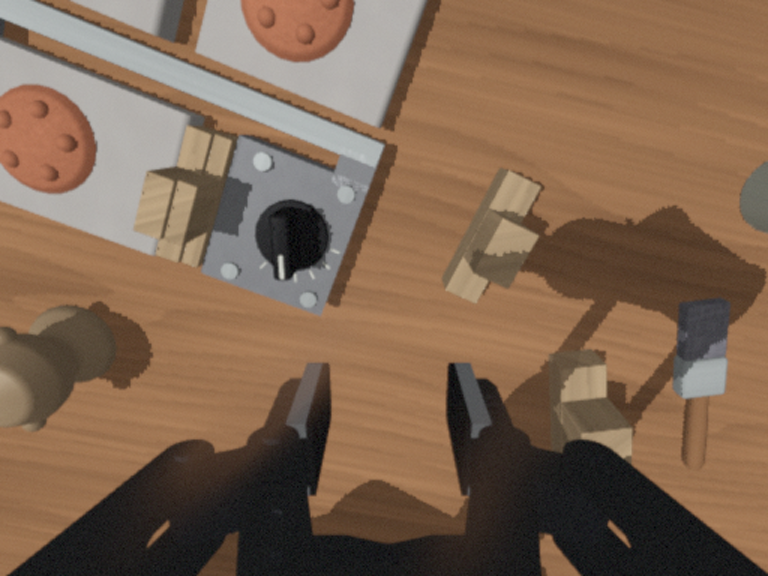

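The packers stand in the gap at (190,195), and the dial pointer runs from (281,257) to (283,278). I'll check its angle before handing in.

```bash
python3 - <<'E'
from h import *
v=(pt("w6",(283,278),.08)-pt("w6",(280,215),.08))[:2]
a=np.arctan2(v[1],v[0])-YAW; print("dial cw",(-np.pi/2-a)%(2*np.pi))
s=manip.get_state();print(s['contact_force'],np.abs(s['qd']).max())
E
```

```text
dial cw 1.224588465586801
[-0.30231528  0.35780117 -0.44950228] 0.03831631057123501
```

```bash
python3 -c "
from rig import manip
print(manip.sign_off())"
```

```text
the job is handed in; nothing more can be done
None
```

The job is handed in: the 14 mm and 20 mm packers fill the 37 mm gap beside the long mould, standing upright and fully down, the dial measures 1.22 rad (third click is 1.2), and nothing else was moved; no verdict came back.

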